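# Empty the deburring machine's catch tray and hold its dust gate half open

### The arm

A 6-joint arm with a two-finger parallel gripper is mounted at the origin on a cart in front of the work surface, level with it; the furniture and walls round the work are solid. World frame = base frame: x ahead of the robot, y to its left, z up, the work surface at z = 0. Lengths are in m, angles in rad, forces in N, time in s.
With the tool pointing down it reaches from about 0.35 to 0.775 m from the base axis. Payload 5.5 kg.
Tool frame: the origin (TCP) lies midway between the tips of the shut fingers; the grasp point (between the pads) lies 19 mm behind it; z points along the fingers, y is the line along which they close (so a half turn about z gives the same grasp; the last joint's range is limited). The gripper opens to 85 mm and grips with 20 to 120 N. Pads are 22 mm wide; open, the fingers measure 114 mm over their backs; the gripper's body (76 mm by 85 mm) begins 54 mm behind the grasp point. The pads swing forward as they close: fully open they stand 13 mm farther back than shut.
Start: joints at [1.027, 0.313, 0.046, 1.304, 0, 1.431], TCP at [0.226, 0.529, 0.231] pointing down, gripper open.
Joint ranges: [-2.76, 2.76], [-0.86, 1.69], [-1.03, 1.26], [-2.2, 2.34], [-1.47, 1.5], [-3.14, 3.14]. Speed limits (rad/s): [2.57, 2.57, 3.14, 3.14, 3.14, 3.14].

### API

Orientations are given as a unit quaternion [w, x, y, z].
In Python, from workcell import telemetry, imaging, env gives the robot as it stands. The module is installed in compiled form; this text tells all that it offers.
- The arm moves only by the tool step_arm, never from a script. Its argument "moves" is a list of rows, each a list of 3 entries, a list of its own where there are three numbers: the shift along the tool's x, y, z in mm, then the turn, a rotation vector about the tool's x, y, z in rad, then the finger opening in mm, from 0 to 85.4. A call has 1 to 8 rows; each row is the pose to reach, as a shift and turn from the pose commanded when the call began, along the tool's axes at that moment; what a row does not reach only later rows make up. A row lasts 1/12 s, in which the tool goes at most 41.7 mm and 7.16 degrees, less where a joint would pass 70% of its speed; a pose out of reach is approached as far as the arm can. A call with a gripper value outside its range is refused whole. The fingers move at their own pace and stop on an object; "grip_force" is the grip in N (left out, the last holds). Time passes only in rows, so rows that repeat a pose let the fingers close. It gives the time, the measured TCP pose, the force, the opening and the grip force at its end, in the units of the state.
- telemetry.get_state(): the state, without advancing time (a new reading comes with each control period).
- imaging.read_camera(name): name is "side" or "top" or "wrist"; returns the picture (420x560x3 uint8, red, green, blue); there is no depth.
- imaging.camera_params(name): a dict with "camera_matrix" (3x3 intrinsics, pixels), "pose" (4x4, takes a point from camera to world coordinates). Camera axes: x right, y up, looking along -z (the intrinsics and any distortion apply to the point x, -y, -z); pixel columns grow to the right and rows downward; lengths in m; the calibration is good to about 2 mm. A picture is of the moment at which its call begins: read the wrist's pose just before it. camera_params takes no time and is no camera call; for the wrist camera it gives the pose at the moment of the call.
- env.hand_in(): hands the job in; it is judged then, once.
The state is a dict: "clock": time; "joint_pos": joint angles; "qvel": joint speeds; "tau": joint torques, N m; "tcp_pos": TCP position; "orientation": TCP orientation; "wrist_force": force on the tool from outside, world axes, zero at the start; "ft_torque": the same for the moment, N m; "finger_gap": finger opening in m; "grip_force": force on a finger pad.
Only numpy, scipy, OpenCV 4.12 (cv2) and the standard library are available. Lean on these libraries where they do the work, as an engineer would, in place of code of your own. Each camera call takes 0.05 s, during which the arm holds its last target. There are 200 camera calls.

### The job

Move the two finished black combs from the deburring machine's catch tray into the grey tote, lying flat, leaving the third comb that lies on the desk where it is. Then, with the tray empty, slide the sprung dust gate beside the tray towards you until its tab stands at the long middle mark (half of its travel), so that the suction can clear the tray; never pull it wide open. Finish while still holding the gate there: do not let go, its spring would shut it.

Things in the scene. Friction and masses are not known exactly. Their poses are not given: they have to be found in the camera images.
- machine: low grey machine fixed to the desk, 190 (x) x 224 (y) mm; origin: centre of its underside, x away from the operator, y left. Left (y -30..108, x -90..90): catch tray, floor 6 mm above the desk, wall tops at 22. Behind it (x 95..123) a hood, top 60. Right (y -111..-31): dust duct, top 36, rails along x (tops 44) guide the gate plate; spring housing at x 83..93, top 47
- gate (a joint): travel of the steel dust gate, m: 0 shut (start), 0.07 wide open, 0.035 half open; it grows as the gate slides along the machine's -x (towards the operator). Its spring pulls it shut with 3 N at 0, rising evenly to 8 N at half and 13.5 N wide open; it does not stay by itself
- gate_tab (a point): centre of the black upright tab on the gate plate, 54 mm above the desk: the tab is 14 mm along machine x, 26 mm along y, 27 mm tall, standing from 40 to 67 mm above the desk, nothing of the machine taller near it; axes as the machine's
- half_mark (a point): point fixed to the machine where the centre of the tab (point gate_tab) is when the gate is exactly half open, 35 mm along the machine's -x from the shut place; on the right-hand guide rail and duct beside it is the longest of three dark marks (shut, half, wide open), read against the small pointer on the tab's right side
- comb_a_center (a point): centre of one finished black comb, a solid bar 25 (own x) x 152 (own y) x 14 mm (z up), about 45 g, lying in the catch tray with its long axis roughly along the machine's x; about 61 mm centre to centre from the other one. Grasp across the 25 mm
- comb_b_center (a point): centre of the other finished comb in the catch tray, same shape and lie
- tote: grey open tote, fixed to the desk left of the machine, outer 186 (x) x 200 (y) x 45 mm high, walls and floor 5 mm thick, origin at the centre of its underside; inside 176 x 190 mm, so both combs lie in it side by side with their long axes along its x. A 205 mm high stack of trays stands close behind it and to the right (further along x), up to the left of the machine's hood
- comb_c: another black comb of the same size lying loose on the desk between tote and machine, not to be moved; origin at the centre of its underside, long axis its own y

How it is judged:
On the way:
1. both finished combs lie flat and released in the tote while the gate is still shut (x of comb_a_center in the frame of tote between -0.088 and 0.088 m and y of comb_a_center in the frame of tote between -0.095 and 0.095 m and z of comb_a_center in the frame of tote between 0 and 0.04 m and angle between the z axis of each of comb_a_center, comb_b_center and the z axis of tote, either way round below 0.35 rad and x of comb_b_center in the frame of tote between -0.088 and 0.088 m and y of comb_b_center in the frame of tote between -0.095 and 0.095 m and z of comb_b_center in the frame of tote between 0 and 0.04 m and contact force between the fingers and comb_a below 0.3 N and contact force between the fingers and comb_b below 0.3 N and linear speed of each of comb_a, comb_b below 0.05 m/s and value of joint gate below 0.008 m), for 0.2 s.
At the end, for the whole second after the job is handed in: Both finished combs lie flat (within 20 degrees) and at rest on the tote's floor or on each other, not touched; the gate stands still at 35 mm of its 70 mm travel, within 6 mm, held by the robot's fingers (more than 3 N between fingers and gate) (x of comb_a_center in the frame of tote between -0.088 and 0.088 m and y of comb_a_center in the frame of tote between -0.095 and 0.095 m and z of comb_a_center in the frame of tote between 0 and 0.04 m and angle between the z axis of each of comb_a_center, comb_b_center and the z axis of tote, either way round below 0.35 rad and x of comb_b_center in the frame of tote between -0.088 and 0.088 m and y of comb_b_center in the frame of tote between -0.095 and 0.095 m and z of comb_b_center in the frame of tote between 0 and 0.04 m and contact force between the fingers and comb_a below 0.3 N and contact force between the fingers and comb_b below 0.3 N and linear speed of each of comb_a, comb_b below 0.05 m/s and value of joint gate between 0.029 and 0.041 m and velocity of joint gate between -0.01 and 0.01 m/s and contact force between the fingers and gate above 3 N); the arm keeps its last pose, push and grip.
It fails at once if the gate is pulled wide open (beyond 55 of its 70 mm) (value of joint gate above 0.055 m).
It fails at once if the loose comb on the desk is moved more than 30 mm (distance of comb_c from where it was at the start of the episode above 0.03 m).
It also fails if it takes over 67 s, if anything falls off the work surface, if the arm or the gripper's body presses on something with over 40 N, if the wrist force passes 120 N, or if a joint passes its speed limit or range.

## Working session

There is one attempt and no reset: what is moved stays moved. The work goes in short steps, Python scripts to look and compute and a tool call to move; the robot and the scene stay as the last step left them, time stands still between calls to the robot, and variables do not carry over. Pictures are saved under pics/ and viewed, at most 10 in all, crops included, and the job is handed in when it is done.

Besides the shell and the picture viewer there is one more tool, called after ">>>" by a JSON object that holds its "op" and its "data", one argument or row to a line. step_arm: Moves the arm, as the interface text tells. Its arguments: {"type":"object","properties":{"moves":{"type":"array"},"grip_force":{"type":"number"}},"required":["moves"]}

```bash
mkdir -p pics
cat > h.py <<'E'
import numpy as np,cv2
from workcell import telemetry,imaging,env
def ray(name,uv,z):
    p=imaging.camera_params(name);K=np.array(p["camera_matrix"]);T=np.array(p["pose"])
    uv=np.atleast_2d(np.array(uv,float));d=np.c_[uv,np.ones(len(uv))]@np.linalg.inv(K).T
    d=d*[1,-1,-1]@T[:3,:3].T;o=T[:3,3]
    return o+d*((z-o[2])/d[:,2])[:,None]
def proj(name,P):
    p=imaging.camera_params(name);K=np.array(p["camera_matrix"]);T=np.array(p["pose"])
    q=(np.atleast_2d(P)-T[:3,3])@T[:3,:3]*[1,-1,-1];q=q@K.T;return q[:,:2]/q[:,2:]
def snap(name,f):
    im=imaging.read_camera(name)[:,:,::-1].copy();cv2.imwrite('pics/'+f,im);return im
E
python3 - <<'E'
from h import *
for n in("top","side"):
    snap(n,n+'0.png');p=imaging.camera_params(n);print(n,p.keys(),np.round(p["pose"],3).tolist(),np.round(p["camera_matrix"],1).tolist())
print(telemetry.get_state())
E
```

```text
top dict_keys(['camera_matrix', 'pose']) [[-0.001, 0.992, -0.129, 0.352], [-1.0, 0.0, 0.013, -0.159], [0.012, 0.129, 0.992, 1.074], [0.0, 0.0, 0.0, 1.0]] [[398.7, 0.0, 280.9], [0.0, 398.7, 217.1], [0.0, 0.0, 1.0]]
side dict_keys(['camera_matrix', 'pose']) [[0.999, 0.009, -0.036, 0.466], [-0.033, 0.663, -0.748, -1.097], [0.017, 0.749, 0.662, 0.886], [0.0, 0.0, 0.0, 1.0]] [[508.3, 0.0, 279.9], [0.0, 508.3, 215.2], [0.0, 0.0, 1.0]]
{'clock': 0.1, 'joint_pos': array([1.02743948e+00, 3.13914700e-01, 4.50790038e-02, 1.30360417e+00,
       2.77375773e-05, 1.43119615e+00]), 'qvel': array([ 0.00101564, -0.00291039,  0.00191647, -0.00034796, -0.00026396,
       -0.00123987]), 'tau': array([ 3.00228879e-03, -4.81725848e+01,  2.99243850e+01,  1.27458092e-02,
       -9.43918599e-05,  3.91422770e-05]), 'tcp_pos': array([0.22566336, 0.52836499, 0.23049852]), 'orientation': array([-2.88262273e-04,  2.00509820e-01,  9.79691348e-01, -7.69675488e-04]), 'wrist_force': array([-0.44319554,  0.4413539 ,  0.25868207]), 'ft_torque': array([ 0.0156236 ,  0.02999907, -0.0464207 ]), 'grip_force': 0.0, 'finger_gap': 0.08533756851897463}
```

View pics/top0.png

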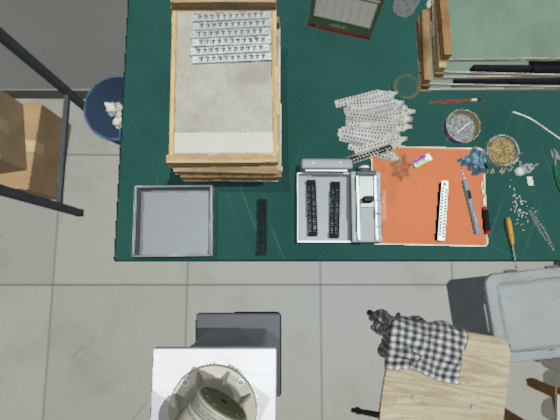

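View pics/side0.png

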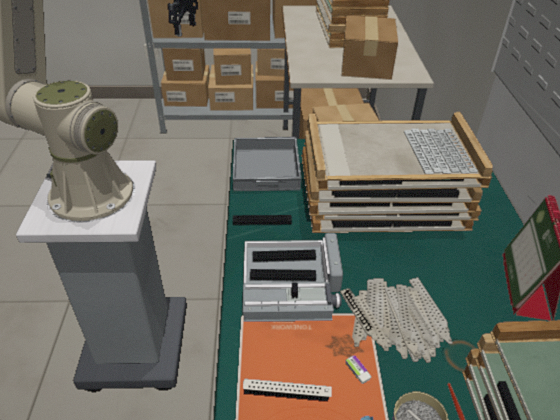

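The top view shows the tote at about (173,221), comb C at (262,227), the tray combs at (311,208) and (334,209), and the tab at (367,199). The side view shows the same layout. Next I'll measure them.

Run:
```python
from h import *
im=cv2.imread('pics/top0.png');g=im.max(2)
m=((g<60)*255).astype('uint8')
m=cv2.morphologyEx(m,cv2.MORPH_CLOSE,np.ones((3,3)))
n,l,st,c=cv2.connectedComponentsWithStats(m)
for i in range(1,n):
    x,y,w,h,a=st[i]
    if a>25 and 240<c[i][0]<400 and 160<c[i][1]<262:
        ct=cv2.findContours((l==i).astype('uint8'),0,1)[0][0];r=cv2.minAreaRect(ct)
        z=.014 if c[i][0]<280 else .02 if c[i][0]<350 else .067
        bp=ray('top',cv2.boxPoints(r),z)
        print(st[i],np.round(r[0],1),np.round(ray('top',[r[0]],z)[0],4),np.round(bp[:,:2],3).tolist())
crop=cv2.resize(im[140:270,120:400],None,fx=2.8,fy=2.8,interpolation=cv2.INTER_CUBIC)
cv2.imwrite('pics/c0.png',crop)
```

```text
[295 174   1  69  69] [295. 208.] [ 0.5144 -0.2099  0.02  ] [[0.423, -0.209], [0.423, -0.209], [0.607, -0.21], [0.607, -0.21]]
[307 181  10  55 258] [311.5 208. ] [ 0.5145 -0.2541  0.02  ] [[0.588, -0.242], [0.589, -0.263], [0.442, -0.266], [0.441, -0.246]]
[330 182   9  56 366] [334.  209.5] [ 0.5104 -0.3143  0.02  ] [[0.585, -0.305], [0.586, -0.327], [0.437, -0.324], [0.437, -0.302]]
[256 199  11  56 523] [261.2 226.5] [ 0.4652 -0.1197  0.014 ] [[0.392, -0.106], [0.54, -0.108], [0.54, -0.134], [0.392, -0.131]]
```

View pics/c0.png

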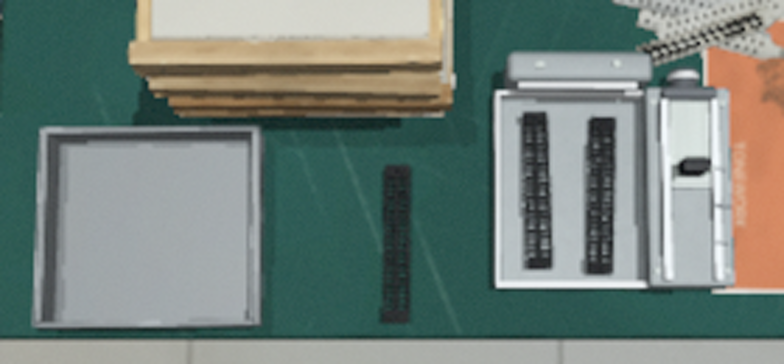

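Run:
```python
from h import *
f=lambda P:np.array(P)/2.8+[120,140]
print('tote',np.round(ray('top',f([(38,128),(262,128),(261,326),(34,326)]),.045),3).tolist())
print('machine tray wall front/left',np.round(ray('top',f([(496,92),(496,288)]),.022),3).tolist())
print('tab',np.round(ray('top',f([(693,163)]),.067),3),'side tab top',np.round(ray('side',[(295,284)],.067),3))
print('front right duct',np.round(ray('top',f([(733,286)]),.036),3))
print('stack',np.round(ray('top',f([(135,60),(450,60)]),.205),3).tolist())
print('marks',np.round(ray('top',f([(728,172),(724,207),(728,240)]),.044),3).tolist())
```

```text
tote [[0.569, 0.214, 0.045], [0.57, 0.005, 0.045], [0.385, 0.002, 0.045], [0.385, 0.209, 0.045]]
machine tray wall front/left [[0.61, -0.216, 0.022], [0.421, -0.215, 0.022]]
tab [[ 0.533 -0.394  0.067]] side tab top [[ 0.535 -0.392  0.067]]
front right duct [[ 0.422 -0.435  0.036]]
stack [[0.591, 0.081, 0.205], [0.591, -0.17, 0.205]]
marks [[0.528, -0.432, 0.044], [0.495, -0.427, 0.044], [0.464, -0.43, 0.044]]
```

>>> {"op": "step_arm", "data": {
  "moves": [
    [[0,0,0],[0,0,-0.12],45],
    [[0,0,0],[0,0,-0.24],45],
    [[0,0,0],[0,0,-0.36],45],
    [[0,0,0],[0,0,-0.405],45]
  ]
}}

```text
clock: 0.43
tcp_pos: [0.2258, 0.5285, 0.2307]
orientation: [-0.0, -0.003, 1.0, -0.0]
wrist_force: [0.2, -0.6, 0.5]
finger_gap: 0.0452
grip_force: 0.0
```

>>> {"op": "step_arm", "data": {
  "moves": [
    [[-100,-300,0],[0,0,0],45],
    [[-100,-300,0],[0,0,0],45],
    [[-100,-300,0],[0,0,0],45],
    [[-100,-300,0],[0,0,0],45],
    [[-100,-300,0],[0,0,0],45],
    [[-100,-300,0],[0,0,0],45],
    [[-100,-300,0],[0,0,0],45],
    [[-100,-300,0],[0,0,0],45]
  ]
}}

```text
clock: 1.1
tcp_pos: [0.3263, 0.2258, 0.2311]
orientation: [-0.0, 0.0, 1.0, -0.001]
wrist_force: [0.1, 0.4, -0.1]
finger_gap: 0.0452
grip_force: 0.0
```

>>> {"op": "step_arm", "data": {
  "moves": [
    [[-164,-482,40],[0,0,0],45],
    [[-164,-482,40],[0,0,0],45],
    [[-164,-482,40],[0,0,0],45],
    [[-164,-482,40],[0,0,0],45],
    [[-164,-482,40],[0,0,0],45],
    [[-164,-482,40],[0,0,0],45],
    [[-164,-482,40],[0,0,0],45],
    [[-164,-482,40],[0,0,0],45]
  ]
}}

```text
clock: 1.77
tcp_pos: [0.4336, -0.0877, 0.2049]
orientation: [0.0, -0.0, 1.0, 0.0]
wrist_force: [0.2, 0.5, 0.6]
finger_gap: 0.0451
grip_force: 0.0
```

>>> {"op": "step_arm", "data": {
  "moves": [
    [[-25,-170,30],[0,0,0],45],
    [[-25,-170,30],[0,0,0],45],
    [[-25,-170,30],[0,0,0],45],
    [[-25,-170,30],[0,0,0],45],
    [[-25,-170,30],[0,0,0],45]
  ]
}}

```text
clock: 2.18
tcp_pos: [0.4592, -0.2612, 0.1733]
orientation: [-0.0, 0.002, 1.0, -0.001]
wrist_force: [0.4, 0.8, -0.2]
finger_gap: 0.0453
grip_force: 0.0
```

Run:
```python
from h import *
P=imaging.camera_params('wrist');print(np.round(P['pose'],3).tolist())
im=snap('wrist','w1.png')
m=((im.max(2)<70)*255).astype('uint8');m=cv2.morphologyEx(m,cv2.MORPH_CLOSE,np.ones((7,7)))
for c in cv2.findContours(m,0,1)[0]:
    if cv2.contourArea(c)>1500:
        r=cv2.minAreaRect(c);b=ray('wrist',cv2.boxPoints(r),.02)
        print(np.round(r[0]),np.round(r[1]),np.round(ray('wrist',[r[0]],.02)[0],4),np.round(b[:,:2],3).tolist())
```

```text
[[0.004, -0.959, -0.285, 0.387], [1.0, 0.004, 0.003, -0.26], [-0.002, -0.285, 0.959, 0.316], [0.0, 0.0, 0.0, 1.0]]
[284. 245.] [143.  24.] [ 0.5108 -0.2524  0.02  ] [[0.44, -0.265], [0.44, -0.243], [0.592, -0.238], [0.592, -0.263]]
[280. 294.] [251. 559.] [ 0.5649 -0.2566  0.02  ] [[0.434, -0.512], [0.436, -0.001], [0.732, 0.07], [0.73, -0.585]]
[422. 137.] [169. 231.] [ 0.4085 -0.1292  0.02  ] [[0.443, -0.252], [0.298, -0.139], [0.377, -0.015], [0.55, -0.117]]
```

View pics/w1.png

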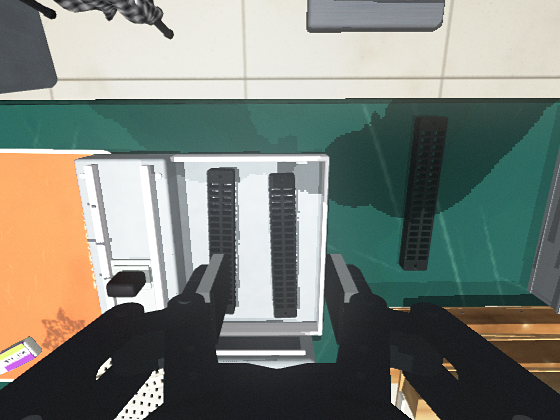

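The wrist view shows comb A from (282,173) to (285,318), comb B from (221,168) to (228,314), and the tab at (127,283). This agrees with the top view, so I'll grasp A.

>>> {"op": "step_arm", "data": {
  "moves": [
    [[-26,5,20],[0,0,0],42],
    [[-53,8,50],[0,0,0],42],
    [[-53,8,85],[0,0,0],42],
    [[-53,8,115],[0,0,0],42],
    [[-53,8,140],[0,0,0],42],
    [[-53,8,155],[0,0,0],42],
    [[-53,8,163],[0,0,0],42],
    [[-53,8,163],[0,0,0],42]
  ],
  "grip_force": 40
}}

```text
clock: 2.9
tcp_pos: [0.5113, -0.2486, 0.0166]
orientation: [-0.001, -0.0, 1.0, -0.003]
wrist_force: [-11.6, -5.2, 22.0]
finger_gap: 0.0417
grip_force: 11.5
```

>>> {"op": "step_arm", "data": {
  "moves": [
    [[0,0,0],[0,0,0],10],
    [[0,0,0],[0,0,0],10],
    [[0,0,0],[0,0,0],10],
    [[0,0,0],[0,0,0],10],
    [[0,0,0],[0,0,0],10]
  ]
}}

```text
clock: 3.32
tcp_pos: [0.5117, -0.2487, 0.0193]
orientation: [0.001, -0.0, 1.0, -0.003]
wrist_force: [-16.1, 2.4, 46.6]
finger_gap: 0.0097
grip_force: 24.0
```

>>> {"op": "step_arm", "data": {
  "moves": [
    [[0,0,-20],[0,0,0],10],
    [[20,0,-60],[0,0,0],10],
    [[52,-8,-100],[0,0,0],28],
    [[52,-8,-155],[0,0,0],28],
    [[52,-8,-155],[0,0,0],28],
    [[52,-8,-155],[0,0,0],28]
  ]
}}

```text
clock: 3.82
tcp_pos: [0.4617, -0.2562, 0.1736]
orientation: [0.004, -0.001, 1.0, -0.003]
wrist_force: [0.5, -0.6, 0.9]
finger_gap: 0.0279
grip_force: 0.0
```

Run:
```python
from h import *
s=telemetry.get_state();print(s['tcp_pos'],s['finger_gap'],s['wrist_force'],s['orientation'])
im=snap('wrist','w2.png')
```

```text
[ 0.4617065  -0.25623323  0.17355846] 0.02789796593355408 [ 0.47642943 -0.63769069  0.90198004] [ 3.78142082e-03 -7.82768804e-04  9.99988771e-01 -2.74713011e-03]
```

View pics/w2.png

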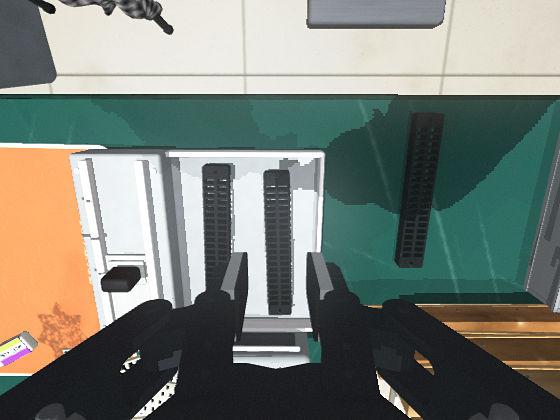

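Comb A is still in its place, from (278,170) to (280,313). The left finger had come down on the tray's left wall, whose inner edge is at about x=318. I'll measure the gap between the comb and the wall.

Run:
```python
from h import *
im=cv2.imread('pics/w2.png')
for r in (190,215,240):
    g=im[r].max(1).astype(int)
    d=np.where(np.abs(np.diff(g))>25)[0]+.5
    d=d[(d>195)&(d<335)]
    print(r,[(float(x),int(g[int(x)]),int(g[int(x)+1]),round(float(ray('wrist',[(x,r)],.02)[0][1]),4)) for x in d])
    print(np.round(ray('wrist',[(278,r)],.02)[0],3))
print(proj('wrist',[[.4617,-.2562,.1736],[.51,-.2525,.02]]))
```

```text
190 [(201.5, 251, 184, -0.3249), (202.5, 184, 94, -0.3239), (229.5, 54, 143, -0.299), (230.5, 143, 173, -0.298), (233.5, 158, 243, -0.2953), (262.5, 234, 172, -0.2685), (263.5, 172, 92, -0.2675), (289.5, 79, 165, -0.2435), (292.5, 167, 250, -0.2408), (313.5, 255, 169, -0.2214), (314.5, 169, 124, -0.2205), (318.5, 145, 201, -0.2168), (319.5, 201, 229, -0.2158), (322.5, 242, 128, -0.2131), (323.5, 128, 76, -0.2122), (324.5, 76, 114, -0.2112), (326.5, 122, 88, -0.2094)]
[ 0.459 -0.254  0.02 ]
215 [(202.5, 252, 161, -0.3255), (203.5, 161, 84, -0.3246), (229.5, 55, 82, -0.3), (230.5, 82, 252, -0.299), (231.5, 252, 188, -0.2981), (232.5, 188, 156, -0.2971), (234.5, 153, 240, -0.2952), (263.5, 238, 172, -0.2678), (264.5, 172, 98, -0.2668), (289.5, 78, 210, -0.2432), (290.5, 210, 181, -0.2423), (292.5, 163, 245, -0.2404), (315.5, 230, 198, -0.2187), (317.5, 174, 255, -0.2168), (321.5, 255, 184, -0.213), (322.5, 184, 78, -0.2121), (323.5, 78, 117, -0.2111)]
[ 0.483 -0.254  0.02 ]
240 [(203.5, 252, 140, -0.3262), (204.5, 140, 79, -0.3252), (230.5, 79, 252, -0.3), (231.5, 252, 188, -0.2991), (232.5, 188, 154, -0.2981), (234.5, 161, 240, -0.2961), (264.5, 234, 165, -0.2671), (265.5, 165, 88, -0.2661), (289.5, 79, 153, -0.2429), (294.5, 167, 241, -0.2381), (314.5, 230, 196, -0.2187), (316.5, 176, 255, -0.2168), (320.5, 255, 135, -0.2129), (321.5, 135, 76, -0.212), (322.5, 76, 116, -0.211)]
[ 0.508 -0.254  0.02 ]
[[273.57140169 271.6033424 ]
 [279.57582747 241.62218599]]
```

>>> {"op": "step_arm", "data": {
  "moves": [
    [[-26,-1,20],[0,0,0],38],
    [[-50,-1,50],[0,0,0],38],
    [[-50,-1,85],[0,0,0],38],
    [[-50,-1,115],[0,0,0],38],
    [[-50,-1,135],[0,0,0],38],
    [[-50,-1,143],[0,0,0],38],
    [[-50,-1,143],[0,0,0],38]
  ]
}}

```text
clock: 4.45
tcp_pos: [0.5075, -0.2538, 0.0208]
orientation: [-0.003, -0.001, 1.0, 0.002]
wrist_force: [-0.3, -0.9, 1.4]
finger_gap: 0.0381
grip_force: 0.0
```

>>> {"op": "step_arm", "data": {
  "moves": [
    [[-2,-3,0],[0,0,0],38],
    [[-2,-3,0],[0,0,0],38],
    [[-2,-3,5],[0,0,0],38],
    [[-2,-3,10],[0,0,0],38],
    [[-2,-3,10],[0,0,0],38]
  ]
}}

```text
clock: 4.87
tcp_pos: [0.5118, -0.2595, 0.014]
orientation: [0.0, -0.0, 1.0, -0.0]
wrist_force: [-0.2, 0.6, -0.6]
finger_gap: 0.0382
grip_force: 0.0
```

>>> {"op": "step_arm", "data": {
  "moves": [
    [[0,1,4],[0,0,0],38],
    [[0,1,4],[0,0,0],38],
    [[0,1,4],[0,0,0],10],
    [[0,1,4],[0,0,0],10],
    [[0,1,4],[0,0,0],10],
    [[0,1,4],[0,0,0],10]
  ]
}}

```text
clock: 5.37
tcp_pos: [0.5121, -0.2585, 0.0103]
orientation: [0.0, -0.001, 1.0, -0.0]
wrist_force: [-0.0, 0.0, 0.3]
finger_gap: 0.023
grip_force: 39.7
```

>>> {"op": "step_arm", "data": {
  "moves": [
    [[0,0,-20],[0,0,0],10],
    [[0,0,-60],[0,0,0],10],
    [[15,0,-100],[0,0,0],10],
    [[35,0,-130],[0,0,0],10],
    [[35,40,-130],[0,0,0],10],
    [[35,80,-130],[0,0,0],10],
    [[35,120,-130],[0,0,0],10],
    [[35,160,-130],[0,0,0],10]
  ]
}}

```text
clock: 6.03
tcp_pos: [0.4764, -0.0974, 0.1406]
orientation: [0.0, 0.0, 1.0, -0.0]
wrist_force: [0.4, 0.3, -0.9]
finger_gap: 0.0234
grip_force: 39.5
```

>>> {"op": "step_arm", "data": {
  "moves": [
    [[0,40,0],[0,0,0],10],
    [[0,80,0],[0,0,0],10],
    [[0,120,0],[0,0,0],10],
    [[0,160,0],[0,0,0],10],
    [[0,200,0],[0,0,0],10],
    [[0,240,0],[0,0,0],10],
    [[0,248,0],[0,0,0],10],
    [[0,248,0],[0,0,0],10]
  ]
}}

```text
clock: 6.7
tcp_pos: [0.4761, 0.152, 0.1402]
orientation: [0.0, -0.003, 1.0, 0.0]
wrist_force: [-0.0, -0.0, -0.6]
finger_gap: 0.0233
grip_force: 39.6
```

Run:
```python
from h import *
s=telemetry.get_state();print(s['tcp_pos'],s['finger_gap'])
im=snap('wrist','w3.png')
t=snap('top','t3.png')
```

```text
[0.47605828 0.15203586 0.14015349] 0.023316688626598945
```

View pics/w3.png

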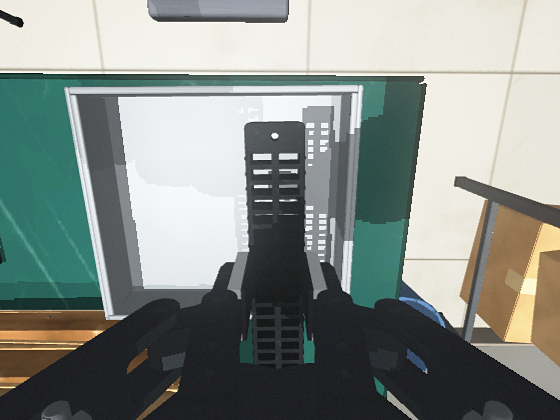

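The comb is held straight over the tote, with its near end at (275,123). The tote's inner area runs from x=118 to x=355.

Run:
```python
from h import *
print('near end',ray('wrist',[(275,123)],.15), 'tote rim', ray('wrist',[(66,88),(362,86),(106,318),(350,300)],.045))
```

```text
near end [[0.40828647 0.14941547 0.15      ]] tote rim [[0.3884087  0.00539463 0.045     ]
 [0.38680724 0.20828235 0.045     ]
 [0.57108459 0.00587386 0.045     ]
 [0.55328423 0.21101358 0.045     ]]
```

>>> {"op": "step_arm", "data": {
  "moves": [
    [[5,0,35],[0,0,0],10],
    [[5,0,70],[0,0,0],10],
    [[5,0,100],[0,0,0],10],
    [[5,0,120],[0,0,0],10],
    [[5,0,129],[0,0,0],10],
    [[5,0,129],[0,0,0],10],
    [[5,0,129],[0,0,0],10]
  ]
}}

```text
clock: 7.38
tcp_pos: [0.4718, 0.1481, 0.0113]
orientation: [-0.0, 0.001, 1.0, -0.0]
wrist_force: [0.9, -0.8, -0.6]
finger_gap: 0.0233
grip_force: 41.3
```

>>> {"op": "step_arm", "data": {
  "moves": [
    [[0,0,0],[0,0,0],36],
    [[0,0,0],[0,0,0],36],
    [[0,0,-5],[0,0,0],36],
    [[0,0,-35],[0,0,0],36],
    [[0,0,-75],[0,0,0],36],
    [[0,0,-115],[0,0,0],36],
    [[0,0,-130],[0,0,0],36],
    [[0,0,-130],[0,0,0],36]
  ]
}}

```text
clock: 8.05
tcp_pos: [0.475, 0.1501, 0.147]
orientation: [0.005, -0.001, 1.0, 0.001]
wrist_force: [0.4, 0.2, -0.8]
finger_gap: 0.0359
grip_force: 0.0
```

>>> {"op": "step_arm", "data": {
  "moves": [
    [[0,-40,0],[0,0,0],38],
    [[0,-80,0],[0,0,0],38],
    [[0,-120,0],[0,0,0],38],
    [[0,-160,0],[0,0,0],38],
    [[0,-200,0],[0,0,0],38],
    [[0,-240,0],[0,0,0],38],
    [[0,-280,0],[0,0,0],38],
    [[0,-320,0],[0,0,0],38]
  ]
}}

```text
clock: 8.72
tcp_pos: [0.4711, -0.1722, 0.141]
orientation: [-0.0, -0.001, 1.0, 0.0]
wrist_force: [0.5, -0.0, 0.7]
finger_gap: 0.0378
grip_force: 0.0
```

>>> {"op": "step_arm", "data": {
  "moves": [
    [[0,-40,0],[0,0,0],40],
    [[0,-80,0],[0,0,0],40],
    [[0,-120,0],[0,0,0],40],
    [[0,-146,0],[0,0,0],40],
    [[0,-146,0],[0,0,0],40],
    [[0,-146,0],[0,0,0],40],
    [[0,-146,0],[0,0,0],40]
  ]
}}

```text
clock: 9.3
tcp_pos: [0.4714, -0.3157, 0.1406]
orientation: [-0.001, -0.0, 1.0, 0.001]
wrist_force: [0.5, 0.2, 0.2]
finger_gap: 0.0401
grip_force: 0.0
```

Run:
```python
from h import *
s=telemetry.get_state();print(s['tcp_pos'],s['finger_gap'],s['clock'])
im=snap('wrist','w4.png')
t=snap('top','t4.png')
cv2.imwrite('pics/m4.png',np.vstack([im[60:330],cv2.resize(t[140:270,120:400],(560,260))]))
for r in (190,215,240):
    g=im[r].max(1).astype(int)
    d=np.where(np.abs(np.diff(g))>25)[0]+.5
    print(r,[(float(x),int(g[int(x)]),int(g[int(x)+1]),round(float(ray('wrist',[(x,r)],.02)[0][1]),4)) for x in d if 150<x<370])
```

```text
[ 0.47139679 -0.31570006  0.14056298] 0.0401410015064606 9.3
190 [(203.5, 255, 211, -0.3748), (204.5, 211, 164, -0.374), (209.5, 131, 239, -0.3698), (222.5, 184, 142, -0.359), (236.5, 126, 225, -0.3474), (262.5, 236, 132, -0.3258), (263.5, 132, 65, -0.325), (292.5, 68, 158, -0.3009)]
215 [(150.5, 159, 249, -0.4211), (205.5, 255, 209, -0.3744), (206.5, 209, 158, -0.3736), (211.5, 165, 249, -0.3693), (223.5, 218, 160, -0.3592), (224.5, 160, 128, -0.3583), (229.5, 142, 170, -0.3541), (237.5, 160, 243, -0.3473), (261.5, 235, 120, -0.3269), (262.5, 120, 77, -0.3261), (291.5, 72, 166, -0.3015), (294.5, 154, 242, -0.2989), (325.5, 248, 197, -0.2726)]
240 [(155.5, 159, 247, -0.4192), (207.5, 247, 180, -0.3741), (212.5, 164, 248, -0.3697), (224.5, 222, 163, -0.3593), (225.5, 163, 125, -0.3584), (230.5, 137, 166, -0.3541), (238.5, 158, 240, -0.3471), (260.5, 245, 204, -0.328), (261.5, 204, 104, -0.3272), (289.5, 79, 123, -0.3028), (290.5, 123, 159, -0.302), (293.5, 161, 238, -0.2994)]
```

View pics/m4.png

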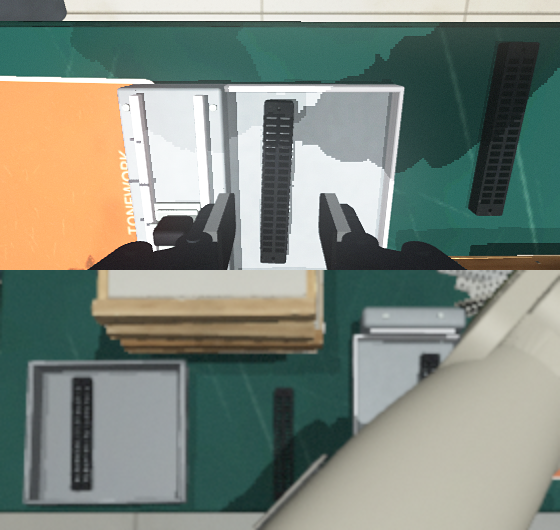

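Comb A lies flat in the tote at (82,433) in the lower half of the picture. Comb B is centred at about (277,180), with the duct wall close on its right, so I'll offset the gripper to the left.

>>> {"op": "step_arm", "data": {
  "moves": [
    [[-20,4,20],[0,0,0],41],
    [[-40,6,50],[0,0,0],41],
    [[-40,6,80],[0,0,0],41],
    [[-40,6,92],[0,0,0],41],
    [[-40,6,92],[0,0,0],41],
    [[-40,6,92],[0,0,0],41]
  ]
}}

```text
clock: 9.9
tcp_pos: [0.5117, -0.3087, 0.0488]
orientation: [-0.001, -0.002, 1.0, 0.001]
wrist_force: [-1.1, 1.2, 0.0]
finger_gap: 0.0411
grip_force: 0.0
```

>>> {"op": "step_arm", "data": {
  "moves": [
    [[0,0,10],[0,0,0],41],
    [[0,0,20],[0,0,0],41],
    [[0,0,27],[0,0,0],41],
    [[0,0,32],[0,0,0],41],
    [[0,0,32],[0,0,0],41]
  ]
}}

```text
clock: 10.32
tcp_pos: [0.5112, -0.31, 0.0159]
orientation: [-0.001, -0.0, 1.0, 0.001]
wrist_force: [-1.3, -0.4, 0.5]
finger_gap: 0.0406
grip_force: 0.0
```

>>> {"op": "step_arm", "data": {
  "moves": [
    [[0,1,6],[0,0,0],41],
    [[0,1,6],[0,0,0],41],
    [[0,1,6],[0,0,0],10],
    [[0,1,6],[0,0,0],10],
    [[0,1,6],[0,0,0],10],
    [[0,1,6],[0,0,0],10]
  ]
}}

```text
clock: 10.82
tcp_pos: [0.5123, -0.3096, 0.0115]
orientation: [0.0, -0.001, 1.0, -0.0]
wrist_force: [-0.9, -0.9, 0.8]
finger_gap: 0.0228
grip_force: 39.4
```

>>> {"op": "step_arm", "data": {
  "moves": [
    [[0,0,-20],[0,0,0],10],
    [[0,0,-60],[0,0,0],10],
    [[15,0,-100],[0,0,0],10],
    [[37,0,-130],[0,0,0],10],
    [[37,40,-130],[0,0,0],10],
    [[37,80,-130],[0,0,0],10],
    [[37,120,-130],[0,0,0],10],
    [[37,160,-130],[0,0,0],10]
  ]
}}

```text
clock: 11.48
tcp_pos: [0.4744, -0.1484, 0.1416]
orientation: [0.0, 0.0, 1.0, -0.0]
wrist_force: [1.2, 0.1, 0.1]
finger_gap: 0.0233
grip_force: 39.4
```

>>> {"op": "step_arm", "data": {
  "moves": [
    [[0,40,0],[0,0,0],10],
    [[0,80,0],[0,0,0],10],
    [[0,120,0],[0,0,0],10],
    [[0,160,0],[0,0,0],10],
    [[0,200,0],[0,0,0],10],
    [[0,211,0],[0,0,0],10],
    [[0,211,0],[0,0,0],10],
    [[0,211,0],[0,0,0],10]
  ]
}}

```text
clock: 12.15
tcp_pos: [0.4745, 0.0619, 0.1412]
orientation: [0.0, -0.002, 1.0, -0.0]
wrist_force: [0.1, -0.1, 0.9]
finger_gap: 0.0231
grip_force: 39.4
```

Run:
```python
from h import *
s=telemetry.get_state();print(s['tcp_pos'],s['finger_gap'])
im=snap('wrist','w5.png')
c=im[:,int(proj('wrist',[s['tcp_pos']])[0,0])].max(1);m=(im.max(2)<60).astype('uint8')
# near end of held comb: first dark row near its column
col=int(proj('wrist',[[.40,s['tcp_pos'][1],.15]])[0,0])
rows=np.where(m[90:200,col-12:col+12].sum(1)>18)[0]+90
print(col,rows[:3],ray('wrist',[(col,rows[0])],.15))
```

```text
[0.47449054 0.061884   0.14123867] 0.023075515869302718Traceback (most recent call last):
  File "<stdin>", line 8, in <module>
IndexError: index 0 is out of bounds for axis 0 with size 0
```

>>> {"op": "step_arm", "data": {
  "moves": [
    [[-1,0,35],[0,0,0],10],
    [[-1,0,70],[0,0,0],10],
    [[-1,0,100],[0,0,0],10],
    [[-1,0,120],[0,0,0],10],
    [[-1,0,129],[0,0,0],10],
    [[-1,0,129],[0,0,0],10],
    [[-1,0,129],[0,0,0],10]
  ]
}}

```text
clock: 12.78
tcp_pos: [0.4759, 0.0602, 0.0122]
orientation: [-0.0, 0.001, 1.0, -0.0]
wrist_force: [0.1, -0.6, -0.3]
finger_gap: 0.023
grip_force: 41.6
```

>>> {"op": "step_arm", "data": {
  "moves": [
    [[0,0,0],[0,0,0],36],
    [[0,0,0],[0,0,0],36],
    [[0,0,-5],[0,0,0],36],
    [[0,0,-35],[0,0,0],36],
    [[0,0,-75],[0,0,0],36],
    [[0,0,-115],[0,0,0],36],
    [[0,0,-130],[0,0,0],36],
    [[0,0,-130],[0,0,0],36]
  ]
}}

```text
clock: 13.45
tcp_pos: [0.4791, 0.0615, 0.1478]
orientation: [0.005, -0.001, 1.0, -0.0]
wrist_force: [0.8, 0.1, -0.2]
finger_gap: 0.0358
grip_force: 0.0
```

Run:
```python
from h import *
s=telemetry.get_state();print(s['tcp_pos'],s['finger_gap'],s['joint_pos'])
t=snap('top','t6.png');w=snap('wrist','w6.png')
cv2.imwrite('pics/m6.png',np.vstack([w[60:330],cv2.resize(t[140:270,120:400],(560,260))]))
```

```text
[0.47907414 0.06146523 0.14784531] 0.035816903720124096 [-3.88522563e-02  1.72461769e-01 -3.48226963e-01  1.03999656e+00
  9.08523666e-05 -4.03782817e-02]
```

View pics/m6.png

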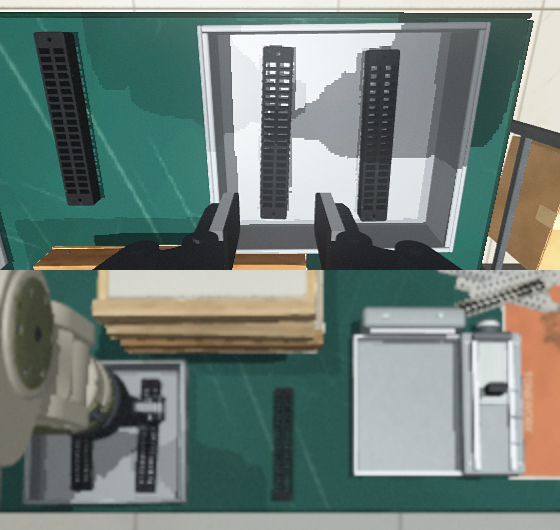

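Both combs lie flat in the tote and the gate is still shut, with the tab at (493,388) in the lower half. Next is the gate.

>>> {"op": "step_arm", "data": {
  "moves": [
    [[0,-40,0],[0,0,0],50],
    [[0,-80,0],[0,0,0],50],
    [[0,-120,0],[0,0,0],50],
    [[0,-160,0],[0,0,0],50],
    [[0,-200,0],[0,0,0],50],
    [[0,-240,0],[0,0,0],50],
    [[0,-280,0],[0,0,0],50],
    [[0,-320,0],[0,0,0],50]
  ]
}}

```text
clock: 14.22
tcp_pos: [0.4745, -0.2597, 0.1404]
orientation: [-0.001, -0.001, 1.0, 0.001]
wrist_force: [1.8, 0.1, -0.1]
finger_gap: 0.0501
grip_force: 0.0
```

>>> {"op": "step_arm", "data": {
  "moves": [
    [[-25,-40,0],[0,0,-0.12],50],
    [[-45,-80,0],[0,0,-0.24],50],
    [[-54,-120,0],[0,0,-0.36],50],
    [[-54,-134,0],[0,0,-0.48],50],
    [[-54,-134,0],[0,0,-0.6],50],
    [[-54,-134,0],[0,0,-0.72],50],
    [[-54,-134,0],[0,0,-0.84],50],
    [[-54,-134,0],[0,0,-0.96],50]
  ]
}}

```text
clock: 14.88
tcp_pos: [0.529, -0.3919, 0.1395]
orientation: [-0.001, -0.465, 0.885, 0.002]
wrist_force: [0.7, -0.2, 0.3]
finger_gap: 0.0498
grip_force: 0.0
```

>>> {"op": "step_arm", "data": {
  "moves": [
    [[0,0,0],[0,0,-0.12],40],
    [[0,0,0],[0,0,-0.24],40],
    [[0,0,0],[0,0,-0.36],40],
    [[0,0,0],[0,0,-0.48],40],
    [[0,0,0],[0,0,-0.6],40],
    [[0,0,0],[0,0,-0.61],40],
    [[0,0,0],[0,0,-0.61],40]
  ]
}}

```text
clock: 15.47
tcp_pos: [0.5294, -0.3918, 0.1404]
orientation: [0.0, -0.706, 0.708, 0.001]
wrist_force: [-0.0, -0.3, 0.1]
finger_gap: 0.0402
grip_force: 0.0
```

Run:
```python
from h import *
s=telemetry.get_state();print(s['tcp_pos'],s['orientation'],s['finger_gap'],s['joint_pos'])
w=snap('wrist','w7.png')
print(proj('wrist',[s['tcp_pos']-[0,0,.09],[.534,-.393,.067]]))
```

```text
[ 0.52939068 -0.39175686  0.14043959] [ 7.02466819e-06 -7.06323951e-01  7.07887214e-01  1.47255096e-03] 0.04016424218062071 [-7.58897747e-01  5.13997442e-01  1.25740798e-01  1.18548328e+00
  9.53354837e-05 -2.32748342e+00]
[[277.57475389 212.4343112 ]
 [271.044757   217.7275214 ]]
```

View pics/w7.png

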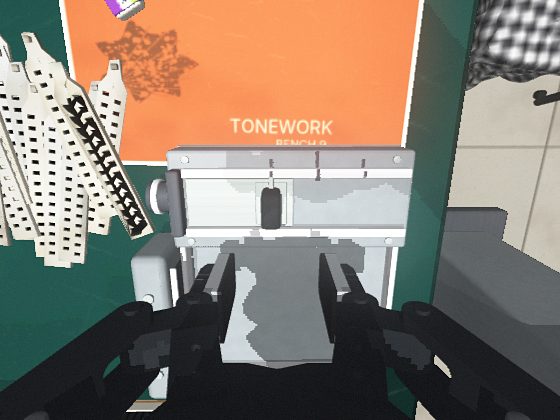

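The tab's top is at (271,207). The marks are at columns 271 (shut), 318 (half, the longest) and 364 (wide open).

Run:
```python
from h import *
print(ray('wrist',[(271,207),(261,207),(282,207),(271,186),(271,229)],.067))
print('marks',ray('wrist',[(271,176),(318,176),(364,176)],.044))
```

```text
[[ 0.53396726 -0.40079781  0.067     ]
 [ 0.54088138 -0.40082127  0.067     ]
 [ 0.52636142 -0.40077201  0.067     ]
 [ 0.53384555 -0.41562944  0.067     ]
 [ 0.53409987 -0.38463866  0.067     ]]
marks [[ 0.5341966  -0.41814885  0.044     ]
 [ 0.49922989 -0.4180323   0.044     ]
 [ 0.46500123 -0.41791821  0.044     ]]
```

>>> {"op": "step_arm", "data": {
  "moves": [
    [[4,-5,30],[0,0,0],36],
    [[4,-5,60],[0,0,0],36],
    [[4,-5,80],[0,0,0],36],
    [[4,-5,90],[0,0,0],36],
    [[4,-5,90],[0,0,0],36],
    [[4,-5,90],[0,0,0],36]
  ],
  "grip_force": 60
}}

```text
clock: 16.02
tcp_pos: [0.535, -0.3963, 0.052]
orientation: [0.0, -0.707, 0.707, 0.0]
wrist_force: [0.4, 0.5, 0.2]
finger_gap: 0.0361
grip_force: 0.0
```

>>> {"op": "step_arm", "data": {
  "moves": [
    [[0,0,0],[0,0,0],5],
    [[0,0,0],[0,0,0],5],
    [[0,0,0],[0,0,0],5],
    [[0,0,0],[0,0,0],5],
    [[0,0,0],[0,0,0],5]
  ]
}}

```text
clock: 16.43
tcp_pos: [0.5339, -0.3974, 0.0544]
orientation: [-0.001, -0.707, 0.707, -0.0]
wrist_force: [-6.5, -0.2, 4.2]
finger_gap: 0.0125
grip_force: 59.6
```

>>> {"op": "step_arm", "data": {
  "moves": [
    [[0,4,0],[0,0,0],5],
    [[0,8,0],[0,0,0],5],
    [[0,13,0],[0,0,0],5],
    [[0,18,0],[0,0,0],5],
    [[0,23,0],[0,0,0],5],
    [[0,28,0],[0,0,0],5],
    [[0,32,0],[0,0,0],5],
    [[0,34,0],[0,0,0],5]
  ]
}}

```text
clock: 17.1
tcp_pos: [0.5036, -0.3974, 0.0543]
orientation: [-0.001, 0.707, -0.707, 0.003]
wrist_force: [8.8, 0.7, 3.4]
finger_gap: 0.0124
grip_force: 59.6
```

>>> {"op": "step_arm", "data": {
  "moves": [
    [[0,0,0],[0,0,0],5],
    [[0,0,0],[0,0,0],5],
    [[0,0,0],[0,0,0],5],
    [[0,0,0],[0,0,0],5]
  ]
}}

```text
clock: 17.43
tcp_pos: [0.5038, -0.3974, 0.0543]
orientation: [-0.001, 0.708, -0.707, 0.003]
wrist_force: [7.4, 1.4, 5.2]
finger_gap: 0.0122
grip_force: 59.7
```

Run:
```python
from h import *
s=telemetry.get_state();print(s['tcp_pos'],s['finger_gap'],s['grip_force'],s['wrist_force'])
w=snap('wrist','w8.png');t=snap('top','t8.png');a=snap('side','s8.png')
cv2.imwrite('pics/m8.png',np.vstack([w[90:330],np.hstack([cv2.resize(t[140:270,120:400],(280,260)),cv2.resize(a[225:325,235:343],(280,260),interpolation=cv2.INTER_CUBIC)])]))
print(proj('wrist',[[.499,-.396,.067],[.499,-.409,.06]]))
```

```text
[ 0.50384247 -0.39739519  0.05434054] 0.01220160501134093 59.67182636260986 [7.43228346 1.41313585 5.20385452]
[[288.63222863 282.96441184]
 [288.5173445  249.72061419]]
```

View pics/m8.png

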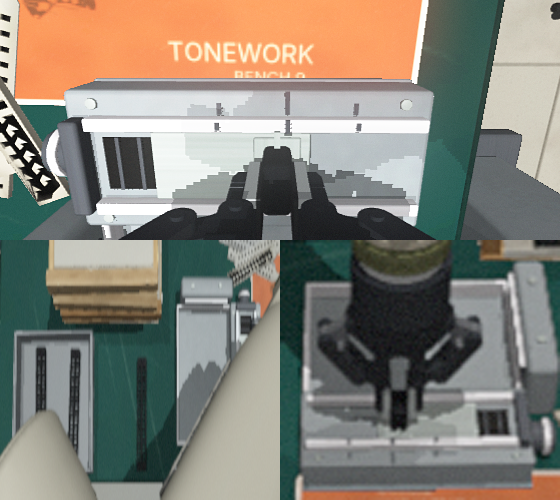

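The gate is open about 30 mm: the tab is at column 277 and the half mark at column 288. It needs about 5 mm more.

>>> {"op": "step_arm", "data": {
  "moves": [
    [[0,2,0],[0,0,0],5],
    [[0,4,0],[0,0,0],5],
    [[0,5.5,0],[0,0,0],5],
    [[0,5.5,0],[0,0,0],5],
    [[0,5.5,0],[0,0,0],5],
    [[0,5.5,0],[0,0,0],5],
    [[0,5.5,0],[0,0,0],5]
  ]
}}

```text
clock: 18.17
tcp_pos: [0.4986, -0.3974, 0.0543]
orientation: [-0.002, 0.708, -0.707, 0.003]
wrist_force: [7.1, 0.8, 4.5]
finger_gap: 0.0122
grip_force: 59.6
```

Run:
```python
from h import *
s=telemetry.get_state();print(s['tcp_pos'],s['finger_gap'],s['grip_force'],s['wrist_force'])
w=snap('wrist','w9.png');m=(w[238:262].max(2)<60)
print('tab cols by row');[print(238+i,np.where(r[240:330])[0][[0,-1]]+240) for i,r in enumerate(m) if r[240:330].any() and i%4==0]
g=w[180:205,270:310].max(2).mean(0);print('half mark col',270+g.argmin())
print(ray('wrist',[(270+g.argmin(),195)],.036))
```

```text
[ 0.49863297 -0.3973936   0.05431179] 0.01218077588229744 59.64266538619995 [7.06905865 0.7506639  4.45105403]
tab cols by row
238 [266 288]
242 [290 290]
246 [264 290]
250 [264 290]
254 [261 293]
258 [264 293]
half mark col 276
[[ 0.49971398 -0.42871801  0.036     ]]
```

The tab's centre is at column 277 and the half mark at 276. The measured travel is 35.3 mm and the grip is firm, so I'll hand in.

```bash
python3 -c "
from workcell import env
print(env.hand_in())"
```

```text
the job is handed in; nothing more can be done
None
```

I handed the job in with both finished combs lying flat in the tote, the third comb left where it was, and the gate held at about 35 mm, its half mark; the hand-in gave no verdict.

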